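# Pack the belt-repair kit tray and leave the look-alikes

## Robot

A 6-joint arm with a two-finger parallel gripper is mounted at the origin on a cart in front of the work surface, level with it; the furniture and walls round the work are solid. World frame = base frame: x ahead of the robot, y to its left, z up, the work surface at z = 0. Lengths are in mm, angles in rad, forces in N, time in s.
With the tool pointing down it reaches from about 350 to 875 mm from the base axis. Payload 4.2 kg.
Tool frame: the origin (TCP) lies midway between the tips of the shut fingers; the grasp point (between the pads) lies 19 mm behind it (tcp_to_grasp is the distance from the TCP to the grasp point, in mm); z points along the fingers, y is the line along which they close (so a half turn about z gives the same grasp; the last joint's range is limited). The gripper opens to 85 mm and grips with 20 to 120 N. Pads are 22 mm wide; open, the fingers measure 114 mm over their backs; the gripper's body (76 mm by 85 mm) begins 54 mm behind the grasp point. The pads swing forward as they close: fully open they stand 13 mm farther back than shut.
Start: joints at [1.428, 0.385, 0.008, 0, -1.194, -0.259], TCP at [244.389, 575.216, 231.312] pointing down, gripper open.
Joint ranges: [-3.14, 3.14], [-1.21, 2.06], [-1.07, 1.41], [-3.16, 2.05], [-2.99, -0.16], [-3.1, 3.1]. Speed limits (rad/s): [2.79, 2.79, 3.14, 3.14, 3.14, 3.14].

## Interface

Orientations are given as a unit quaternion [x, y, z, w].
In Python, from bench import read_state, get_image, job_done, tcp_to_grasp gives the robot as it stands.
- The arm moves only by the tool jog_arm, never from a script. Its argument "plan" is a list of rows, each a list of 3 entries, a list of its own where there are three numbers: the finger opening in mm, from 0 to 85.4, then the shift along the tool's x, y, z as a fraction of full scale, then the turn, a rotation vector about the tool's x, y, z as a fraction of full scale. A call has 1 to 10 rows; each row is the pose to reach, as a shift and turn from the pose commanded when the call began, along the tool's axes at that moment; what a row does not reach only later rows make up. Full scale, the value 1, is 0.1 m for a shift and 60 degrees for a turn. A row lasts 1/8 s, in which the tool goes at most 62.5 mm and 10.7 degrees, less where a joint would pass 70% of its speed; a pose out of reach is approached as far as the arm can. A call with a number of a shift or a turn outside -1 to 1 is refused whole. A call with a gripper value outside its range is refused whole. The fingers move at their own pace and stop on an object; the grip force is fixed at half the most. Time passes only in rows, so rows that repeat a pose let the fingers close. It gives the time, the measured TCP pose, the force, the opening and the grip force at its end, in the units of the state.
- read_state(): the state, without advancing time (a new reading comes with each control period).
- get_image(name): name is "scene" or "top" or "wrist"; returns a dict with "img" (400x640x3 uint8, red, green, blue), "range_z" (400x640 float32, mm along the optical axis (not along the pixel's ray), 0 where there is no reading), "intrinsics" (3x3 intrinsics, pixels), "extrinsics" (4x4, takes a point from camera to world coordinates); the wrist camera has in their place "tool_from_camera" (4x4, takes a point from camera to tool coordinates, whose origin is the TCP and whose axes are the flange's). Camera axes: x right, y down, z forward; pixel columns grow to the right and rows downward; lengths in mm; the calibration is good to about 2 mm. The wrist camera is an equidistant fisheye: a pixel r from the principal point sees the ray r / f radians off the axis. A picture is of the moment at which its call begins: read the wrist's pose just before it.
- job_done(): hands the job in; it is judged then, once.
The state is a dict: "clock": time; "joints": joint angles; "joint_vel": joint speeds; "joint_efforts": joint torques, N m; "position": TCP position; "ee_rot": TCP orientation; "contact_force": force on the tool from outside, world axes, zero at the start; "wrist_torque": the same for the moment, N m; "gripper_width": finger opening in mm; "grasp_force": force on a finger pad.
Only numpy, scipy, OpenCV 4.12 (cv2) and the standard library are available. Lean on these libraries where they do the work, as an engineer would, in place of code of your own. Each camera call takes 0.05 s, during which the arm holds its last target. There are 200 camera calls.

## Task

Pack the belt-repair kit into the wooden tray: stand the white-capped dye bottle in the red bin and the cream thread spool in the blue bin, and lay the brass buckle flat in the yellow bin and the beeswax cake flat in the green bin, each in the middle of its bin. Leave the black-capped bottle and the silver buckle where they are; they are not part of the kit.

Things in the scene. Friction and masses are not known exactly. Their poses are not given: they have to be found in the camera images.
- bottle_white_centre (a point): Small dark-red dye bottle with a WHITE screw cap, standing upright: round body 38 mm in diameter and 62 mm tall, narrower cap (21 mm) on top, 93 mm tall in all, 110 g. The point is on its axis, half-way up (46 mm above its underside); z is its upright axis. Take it by the body, which ends 16 mm above this point.
- bottle_black_centre (a point): Look-alike that stays: dark-brown dye bottle with a BLACK screw cap, same shape and size as the white-capped one (38 mm in diameter, 93 mm tall). The point is on its axis, half-way up. (Another black-capped bottle stands at the far back, out of the work; it is fixed and no concern.)
- spool_centre (a point): Spool of cream waxed thread with black end flanges, standing on end: as solid as a round post 47 mm in diameter, 68 mm tall, 75 g (a short loose thread end that shows beside it cannot be touched). The point is on its axis, half-way up (34 mm above its underside); z is its upright axis. (A fixed green hand press, 0.36 m tall, stands at x 0.30 to 0.50 m, y 0.02 to 0.16 m, between the left half of the table and the tray: carry things round its far side or over it.)
- brass_buckle_centre (a point): BRASS (yellow) belt buckle lying flat: 46 mm along its x by 44 mm along its y, 5 mm thick at the frame (prong up to 9 mm), 35 g; for the fingers it is a solid plate 5 mm thick, taken across its outside. The point is its centre, 2.5 mm above its underside; z points up.
- silver_buckle_centre (a point): Look-alike that stays: SILVER (white metal) belt buckle lying flat, same shape and size as the brass one. The point is its centre, 2.5 mm above its underside.
- wax_centre (a point): Round cake of yellow-brown beeswax lying flat: 46 mm in diameter, 18 mm thick, 45 g. The point is its centre, 9 mm above its underside; z points up.
- red_bin_floor (a point): Square open RED plastic bin for the white-capped bottle: inside 90 by 90 mm, walls 4 mm thick, the rim 14 mm above its inner floor. The point is the middle of the inner floor, at z = 8 mm (the grey cloth is at z = 0, the bare dark bench 1 to 2 mm lower); x and y run along its walls, z up. Fixed. The four bins sit side by side, 102 mm apart centre to centre, two by two in one low wooden tray (218 mm square, rim 14 mm above the table); which colour is where in the tray changes.
- blue_bin_floor (a point): Square open BLUE plastic bin for the thread spool: inside 90 by 90 mm, walls 4 mm thick, the rim 14 mm above its inner floor. The point is the middle of the inner floor, at z = 8 mm (the grey cloth is at z = 0, the bare dark bench 1 to 2 mm lower); x and y run along its walls, z up. Fixed. The four bins sit side by side, 102 mm apart centre to centre, two by two in one low wooden tray (218 mm square, rim 14 mm above the table); which colour is where in the tray changes.
- yellow_bin_floor (a point): Square open YELLOW plastic bin for the brass buckle: inside 90 by 90 mm, walls 4 mm thick, the rim 14 mm above its inner floor. The point is the middle of the inner floor, at z = 8 mm (the grey cloth is at z = 0, the bare dark bench 1 to 2 mm lower); x and y run along its walls, z up. Fixed. The four bins sit side by side, 102 mm apart centre to centre, two by two in one low wooden tray (218 mm square, rim 14 mm above the table); which colour is where in the tray changes.
- green_bin_floor (a point): Square open GREEN plastic bin for the beeswax cake: inside 90 by 90 mm, walls 4 mm thick, the rim 14 mm above its inner floor. The point is the middle of the inner floor, at z = 8 mm (the grey cloth is at z = 0, the bare dark bench 1 to 2 mm lower); x and y run along its walls, z up. Fixed. The four bins sit side by side, 102 mm apart centre to centre, two by two in one low wooden tray (218 mm square, rim 14 mm above the table); which colour is where in the tray changes.

How it is judged:
By the outcome, as a careful person would: the job done as asked, in the order asked, and still so for the second after the job is handed in, with the robot touching nothing.
It also fails if it takes over 122 s, if anything falls off the work surface, if the arm or the gripper's body presses on something with over 40 N, if the wrist force passes 120 N, or if a joint passes its speed limit or range.

## Working session

There is one attempt and no reset: what is moved stays moved. The work goes in short steps, Python scripts to look and compute and a tool call to move; the robot and the scene stay as the last step left them, time stands still between calls to the robot, and variables do not carry over. Pictures are saved under pics/ and viewed, at most 14 in all, crops included, and the job is handed in when it is done.

Besides the shell and the picture viewer there is one more tool, called in YAML: its name, and indented under it one key for each argument. jog_arm: Moves the arm, as the interface text tells. Its arguments: {"type":"object","properties":{"plan":{"type":"array"}},"required":["plan"]}

```bash
mkdir -p pics; cat > h.py <<'E'
import numpy as np,cv2
from bench import *
def save(n,f):
    d=get_image(n); cv2.imwrite('pics/'+f,d['img'][:,:,::-1]); np.savez('pics/'+f[:-4]+'.npz',**d); return d
def onplane(d,u,v,z):
    K=d['intrinsics'];E=d['extrinsics']
    r=E[:3,:3]@np.linalg.solve(K,[u,v,1.]);c=E[:3,3]
    return c+r*(z-c[2])/r[2]
E
python3 - <<'E'
from h import *
s=read_state();print(s['position'],s['ee_rot'],s['clock'],s['gripper_width'],tcp_to_grasp)
a=save('top','t0.png');b=save('scene','s0.png')
print(a['intrinsics'],a['extrinsics'].round(3),b['extrinsics'].round(2))
E
```

```text
[244.19871768 574.7064283  230.22578972] [ 9.79861662e-01 -1.99674684e-01 -1.81965889e-04  1.05394423e-03] 0.0 85.41145047147708 18.700000000000003
[[464.53115917   0.         326.0867138 ]
 [  0.         464.53115917 201.58190079]
 [  0.           0.           1.        ]] [[-2.300000e-02 -9.920000e-01  1.230000e-01  4.251730e+02]
 [-1.000000e+00  2.500000e-02  1.400000e-02 -1.696000e+00]
 [-1.700000e-02 -1.230000e-01 -9.920000e-01  1.248674e+03]
 [ 0.000000e+00  0.000000e+00  0.000000e+00  1.000000e+00]] [[-7.9000e-01 -4.7000e-01  3.8000e-01  1.2789e+02]
 [-6.1000e-01  6.1000e-01 -5.1000e-01  5.7418e+02]
 [ 1.0000e-02 -6.4000e-01 -7.7000e-01  9.0808e+02]
 [ 0.0000e+00  0.0000e+00  0.0000e+00  1.0000e+00]]
```

View pics/t0.png

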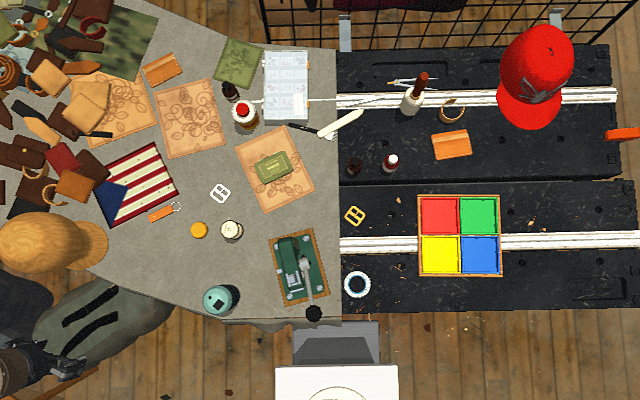

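View pics/s0.png

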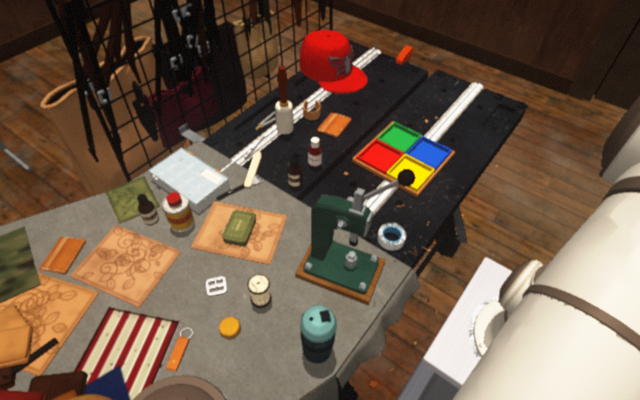

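The top view shows the white cap at (390,157), black cap (354,163), spool (231,229), wax (199,230), brass buckle (355,215) and silver (220,193). The bins are red (439,216), green (479,216), yellow (439,254) and blue (480,254). Next I measure them.

```bash
cat > m.py <<'E'
from h import *
a=dict(np.load('pics/t0.npz'))
hsv=cv2.cvtColor(a['img'],cv2.COLOR_RGB2HSV)
def blob(name,box,lo,hi,z):
    x0,y0,x1,y1=box
    m=cv2.inRange(hsv[y0:y1,x0:x1],np.array(lo),np.array(hi))
    m=cv2.morphologyEx(m,cv2.MORPH_CLOSE,np.ones((3,3)))
    n,l,st,c=cv2.connectedComponentsWithStats(m);i=1+np.argmax(st[1:,4])
    cs=cv2.findContours((l==i).astype(np.uint8),0,1)[0][0]
    (cx,cy),wh,ang=cv2.minAreaRect(cs)
    p=onplane(a,cx+x0,cy+y0,z)
    e=onplane(a,cx+x0+np.cos(np.radians(ang)),cy+y0+np.sin(np.radians(ang)),z)-p
    print(name,(round(cx+x0,1),round(cy+y0,1)),np.round(wh,1),'xy',p[:2].round(1),'cen',onplane(a,*(c[i]+[x0,y0]),z)[:2].round(1),'edge deg',round(np.degrees(np.arctan2(e[1],e[0]))%90,1))
blob('red',(418,196,460,238),(0,120,120),(8,255,255),15)
blob('green',(455,196,502,238),(50,120,80),(80,255,255),15)
blob('yellow',(418,232,462,278),(22,120,120),(35,255,255),15)
blob('blue',(456,232,502,278),(100,120,80),(125,255,255),15)
blob('brass',(343,203,370,228),(15,100,90),(35,255,255),3)
blob('wax',(185,218,212,242),(12,120,120),(30,255,255),14)
blob('silver',(208,182,234,205),(0,0,175),(180,60,255),5)
blob('whitecap',(380,148,402,172),(0,0,150),(180,70,255),92)
blob('spool',(218,216,246,246),(0,0,150),(40,90,255),66)
E
python3 m.py; python3 - <<'E'
import cv2
a=cv2.imread('pics/t0.png')
c=[cv2.resize(a[y-24:y+24,x-32:x+32],(400,300),interpolation=2) for x,y in((385,165),(355,215),(215,230),(215,195))]
cv2.imwrite('pics/c0.png',cv2.vconcat([cv2.hconcat(c[:2]),cv2.hconcat(c[2:])]))
E
```

```text
red (440.0, 215.0) [38. 38.] xy [ 534.9 -286.4] cen [ 535.2 -286.7] edge deg 87.0
green (479.0, 215.0) [38. 38.] xy [ 532.4 -389.4] cen [ 533.1 -388.3] edge deg 86.4
yellow (440.5, 254.0) [38. 41.] xy [ 432.1 -282.3] cen [ 431.8 -283.6] edge deg 87.0
blue (480.0, 254.5) [37. 38.] xy [ 428.4 -385.5] cen [ 429.6 -385.1] edge deg 86.4
brass (354.3, 215.2) [18.  16.9] xy [540.9 -59.6] cen [540.6 -59.6] edge deg 49.7
wax (198.0, 229.5) [15. 16.] xy [511.8 359.1] cen [511.9 358.2] edge deg 0.6
silver (219.7, 193.0) [16.8 16.4] xy [610.1 303.6] cen [610.5 303.1] edge deg 52.2
whitecap (393.0, 158.0) [8. 8.] xy [ 675.8 -157.7] cen [ 675.2 -157.2] edge deg 88.5
spool (231.5, 230.5) [29. 27.] xy [503.6 257.9] cen [506.2 257.8] edge deg 0.1
```

View pics/c0.png

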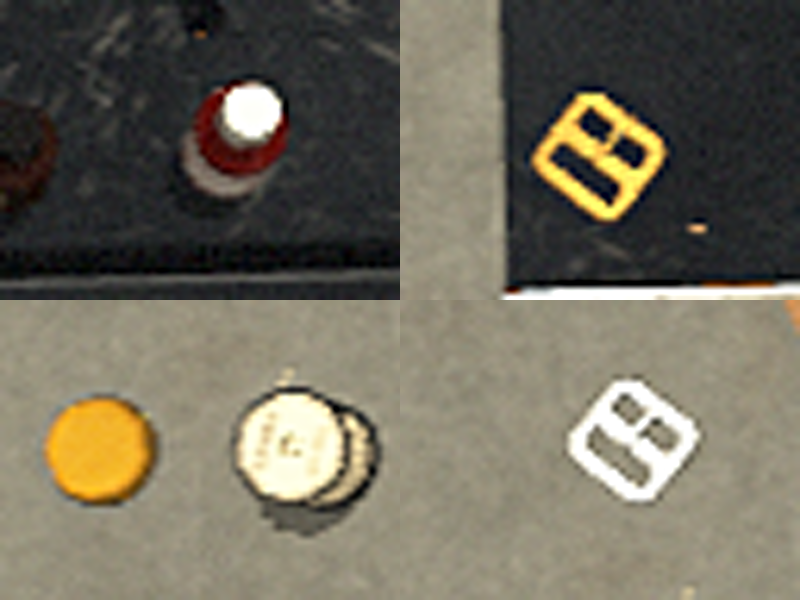

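```bash
python3 - <<'E'
from h import *
a=dict(np.load('pics/t0.npz'));K=a['intrinsics'];E=a['extrinsics']
v,u=np.mgrid[:400,:640];Z=a['range_z']
P=np.stack([(u-K[0,2])*Z/K[0,0],(v-K[1,2])*Z/K[1,1],Z],-1)@E[:3,:3].T+E[:3,3]
for y in range(180,-10,-20):
  r=[]
  for x in range(280,540,20):
    s=(abs(P[...,0]-x)<10)&(abs(P[...,1]-y)<10)&(Z>0); r.append(int(P[s][:,2].max()) if s.any() else -1)
  print(y,r)
print('bench z near brass',np.median(P[222:228,364:372,2]),'cloth',np.median(P[240:250,200:220,2]))
for n,u,v,z in(('white',393.2,158.8,92),('spool',229.4,229.7,68),('black',354.3,163,92)):print(n,onplane(a,u,v,z).round(1))
print('brass top',np.median(P[210:220,352,2]), 'spooltop',np.median(P[226:233,226:232,2]))
E
```

```text
180 [2, 2, 3, 3, 3, 6, 5, 2, 2, 5, 16, 3, 3]
160 [3, 3, 3, 4, 4, 3, 18, 22, 34, 40, 36, 3, 5]
140 [3, 2, 20, 24, 33, 37, 35, 38, 34, 46, 34, 17, 3]
120 [3, 19, 43, 45, 35, 38, 229, 240, 240, 238, 220, 23, 3]
100 [3, 4, 36, 44, 241, 294, 293, 245, 245, 240, 228, 22, 4]
80 [4, 3, 28, 36, 241, 298, 295, 244, 244, 238, 207, 32, 3]
60 [-1, 1, 348, 342, 299, 275, 252, 227, 214, 38, 50, 31, 20]
40 [2, 343, 351, 349, 304, 276, 39, 215, 37, 25, 23, 18, 5]
20 [1, 333, 346, 340, 36, 22, 20, 21, 3, 3, 3, 5, 4]
0 [4, 3, 2, 2, 3, 3, 5, 4, 2, 2, 4, 2, 5]
bench z near brass -3.441029243022399 cloth -1.7771455989409333
white [ 673.7 -158.2   92. ]
spool [505.6 262.8  68. ]
black [665.5 -59.5  92. ]
brass top -1.8537507330792096 spooltop 66.59825619074638
```

Positions are good enough to set out. I'll turn the tool so that it closes along world x and go round the far side of the press to above the white-capped bottle.

jog_arm:
  plan:
    - [80,[0.17,0.08,0],[0,0,0.16]]
    - [80,[0.34,0.17,0],[0,0,0.33]]
    - [80,[0.5,0.25,0],[0,0,0.5]]
    - [80,[0.67,0.33,0],[0,0,0.67]]
    - [80,[0.84,0.42,0],[0,0,0.84]]
    - [80,[1,0.5,0],[0,0,1]]
    - [80,[1,0.5,0],[0,0,1]]

```text
clock: 0.98
position: [317.3, 489.2, 231.0]
ee_rot: [0.749, -0.663, 0.0, 0.0]
contact_force: [0.3, -0.3, 0.9]
gripper_width: 79.9
grasp_force: 0.0
```

jog_arm:
  plan:
    - [80,[0.25,-0.25,-0.2],[0,0,0.117]]
    - [80,[0.5,-0.5,-0.4],[0,0,0.117]]
    - [80,[0.75,-0.75,-0.6],[0,0,0.117]]
    - [80,[1,-1,-0.7],[0,0,0.117]]

```text
clock: 1.48
position: [429.0, 403.2, 302.4]
ee_rot: [0.708, -0.706, -0.0, -0.001]
contact_force: [1.3, 0.4, 0.6]
gripper_width: 80.0
grasp_force: 0.0
```

jog_arm:
  plan:
    - [80,[0.33,-0.33,0],[0,0,0]]
    - [80,[0.67,-0.67,0],[0,0,0]]
    - [80,[1,-1,0],[0,0,0]]

```text
clock: 1.85
position: [528.9, 302.5, 301.0]
ee_rot: [0.708, -0.706, -0.0, 0.0]
contact_force: [0.1, 2.0, -0.3]
gripper_width: 79.8
grasp_force: 0.0
```

jog_arm:
  plan:
    - [80,[0.33,-0.33,0],[0,0,0]]
    - [80,[0.67,-0.67,0],[0,0,0]]
    - [80,[1,-1,0],[0,0,0]]
    - [80,[1,-1,0],[0,0,0]]

```text
clock: 2.35
position: [629.7, 201.1, 299.8]
ee_rot: [-0.706, 0.708, 0.0, -0.001]
contact_force: [-0.9, -0.3, -0.8]
gripper_width: 80.0
grasp_force: 0.0
```

jog_arm:
  plan:
    - [80,[0.5,-0.2,0],[0,0,0]]
    - [80,[1,-0.4,0],[0,0,0]]

```text
clock: 2.6
position: [668.1, 103.6, 301.1]
ee_rot: [0.709, -0.706, -0.0, 0.0]
contact_force: [-0.0, 0.5, 0.1]
gripper_width: 79.6
grasp_force: 0.0
```

jog_arm:
  plan:
    - [80,[0.5,0,0],[0,0,0]]
    - [80,[1,0,0],[0,0,0]]

```text
clock: 2.85
position: [667.9, 2.8, 300.8]
ee_rot: [0.708, -0.706, -0.0, 0.0]
contact_force: [0.4, -1.1, -0.1]
gripper_width: 80.2
grasp_force: 0.0
```

jog_arm:
  plan:
    - [80,[0.5,0,0.3],[0,0,0]]
    - [80,[1,0,0.6],[0,0,0]]

```text
clock: 3.1
position: [667.9, -97.1, 240.9]
ee_rot: [0.708, -0.706, 0.0, -0.001]
contact_force: [0.9, 0.2, -0.3]
gripper_width: 79.9
grasp_force: 0.0
```

jog_arm:
  plan:
    - [80,[0.3,-0.02,0.2],[0,0,0]]
    - [80,[0.59,-0.04,0.4],[0,0,0]]
    - [80,[0.59,-0.04,0.4],[0,0,0]]
    - [80,[0.59,-0.04,0.4],[0,0,0]]

```text
clock: 3.6
position: [672.4, -155.0, 201.8]
ee_rot: [0.708, -0.707, 0.0, -0.0]
contact_force: [0.0, 0.2, -0.1]
gripper_width: 79.9
grasp_force: 0.0
```

```bash
cat >> h.py <<'E'
from scipy.spatial.transform import Rotation as Rn
def wrist(f):
    s=read_state(); d=get_image('wrist'); cv2.imwrite('pics/'+f,d['img'][:,:,::-1])
    d['T']=np.eye(4); d['T'][:3,:3]=Rn.from_quat(s['ee_rot']).as_matrix(); d['T'][:3,3]=s['position']
    np.savez('pics/'+f[:-4]+'.npz',**d); return d
def wplane(d,u,v,z):
    K=d['intrinsics']; M=d['T']@d['tool_from_camera']
    x=(u-K[0,2])/K[0,0]; y=(v-K[1,2])/K[1,1]; th=np.hypot(x,y); k=np.sin(th)/max(th,1e-9)
    r=M[:3,:3]@[x*k,y*k,np.cos(th)]; c=M[:3,3]; return c+r*(z-c[2])/r[2]
def wpix(d,p):
    K=d['intrinsics']; q=np.linalg.inv(d['T']@d['tool_from_camera'])@[*p,1.]
    r=np.hypot(q[0],q[1]); th=np.arctan2(r,q[2]); return K[0,2]+K[0,0]*th*q[0]/r, K[1,2]+K[1,1]*th*q[1]/r
E
python3 - <<'E'
from h import *
d=wrist('w1.png');print(d['T'][:3,3],d['intrinsics'],d['tool_from_camera'].round(2),wpix(d,[674,-158,92]))
E
```

```text
[ 672.35391569 -154.99630365  201.78826158] [[309.70691629   0.         316.95719133]
 [  0.         309.70691629 197.66430334]
 [  0.           0.           1.        ]] [[  -0.     -0.95   -0.32   83.87]
 [   1.     -0.      0.     -1.21]
 [  -0.     -0.32    0.95 -142.81]
 [   0.      0.      0.      1.  ]] (np.float64(316.4101479379312), np.float64(193.037338382265))
```

View pics/w1.png

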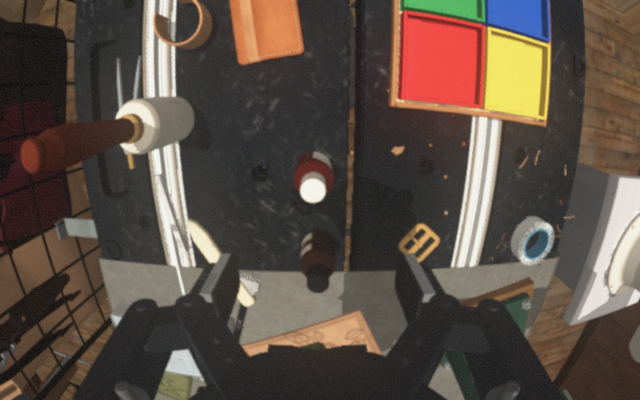

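The wrist view shows the white cap at about (313,190) and the black bottle nearer the gripper at (318,275). The bins sit at upper right and the brass buckle at (419,241). I refine from these.

```bash
cat >> h.py <<'E'
def wblob(d,box,lo,hi,z,close=3):
    x0,y0,x1,y1=box; hsv=cv2.cvtColor(d['img'],cv2.COLOR_RGB2HSV)[y0:y1,x0:x1]
    m=cv2.morphologyEx(cv2.inRange(hsv,np.array(lo),np.array(hi)),cv2.MORPH_CLOSE,np.ones((close,close)))
    n,l,st,c=cv2.connectedComponentsWithStats(m);i=1+np.argmax(st[1:,4])
    cs=max(cv2.findContours((l==i).astype(np.uint8),0,1)[0],key=cv2.contourArea)[:,0]+[x0,y0]
    W=np.array([wplane(d,*p,z)[:2] for p in cs],np.float32)
    (cx,cy),wh,a=cv2.minAreaRect(W)
    print('pix',(c[i]+[x0,y0]).round(1),'xy',round(cx,1),round(cy,1),'size',np.round(wh,1),'ang',round(a%90,1))
E
python3 - <<'E'
from h import *
d=dict(np.load('pics/w1.npz'))
wblob(d,(295,170,335,208),(0,0,150),(180,70,255),93)
wblob(d,(395,215,445,268),(15,90,90),(35,255,255),1)
wblob(d,(392,0,490,115),(0,120,90),(8,255,255),15)
wblob(d,(478,25,560,125),(22,120,100),(35,255,255),15)
E
```

```text
pix [312.2 189.3] xy 677.4 -161.2 size [22.8 22.1] ang 72.9
pix [419.8 241.1] xy 540.8 -61.7 size [47.3 46.9] ang 51.6
pix [440.8  59.8] xy 534.6 -288.3 size [101.3 104.7] ang 88.2
pix [515.6  74.3] xy 429.0 -285.5 size [100.3 101.3] ang 88.5
```

jog_arm:
  plan:
    - [80,[0.05,-0.035,0.25],[0,0,0]]
    - [80,[0.05,-0.035,0.5],[0,0,0]]
    - [80,[0.05,-0.035,0.75],[0,0,0]]
    - [80,[0.05,-0.035,0.9],[0,0,0]]

```text
clock: 4.15
position: [675.6, -159.8, 111.0]
ee_rot: [0.708, -0.707, 0.0, -0.0]
contact_force: [0.4, 0.2, 0.4]
gripper_width: 79.9
grasp_force: 0.0
```

jog_arm:
  plan:
    - [80,[0,0,0.2],[0,0,0]]
    - [80,[0,0,0.4],[0,0,0]]
    - [80,[0,0,0.6],[0,0,0]]
    - [80,[0,0,0.75],[0,0,0]]
    - [80,[0,0,0.82],[0,0,0]]
    - [60,[0,0,0.82],[0,0,0]]
    - [45,[0,0,0.82],[0,0,0]]
    - [30,[0,0,0.82],[0,0,0]]
    - [30,[0,0,0.82],[0,0,0]]
    - [30,[0,0,0.82],[0,0,0]]

```text
clock: 5.4
position: [676.3, -161.3, 30.6]
ee_rot: [-0.707, 0.707, -0.001, 0.001]
contact_force: [0.3, -0.2, 4.3]
gripper_width: 36.5
grasp_force: 60.3
```

jog_arm:
  plan:
    - [25,[0,0,0],[0,0,0]]
    - [25,[0,0,0],[0,0,0]]
    - [25,[0,0,0],[0,0,0]]
    - [25,[0,0,0],[0,0,0]]

```text
clock: 5.9
position: [676.3, -161.3, 30.5]
ee_rot: [-0.707, 0.707, -0.001, 0.001]
contact_force: [1.0, -0.3, 5.1]
gripper_width: 36.6
grasp_force: 60.3
```

jog_arm:
  plan:
    - [25,[0,0,-0.1],[0,0,0]]
    - [25,[0,0,-0.3],[0,0,0]]
    - [25,[0,0,-0.55],[0,0,0]]
    - [25,[0,0,-0.8],[0,0,0]]

```text
clock: 6.4
position: [674.3, -161.1, 109.1]
ee_rot: [-0.707, 0.708, 0.001, -0.001]
contact_force: [0.6, -0.7, -1.6]
gripper_width: 36.5
grasp_force: 60.1
```

jog_arm:
  plan:
    - [25,[0.1,0.1,0],[0,0,0]]
    - [25,[0.3,0.34,0],[0,0,0]]
    - [25,[0.55,0.6,0],[0,0,0]]
    - [25,[0.75,0.85,0],[0,0,0]]
    - [25,[0.95,1,0],[0,0,0]]

```text
clock: 7.02
position: [572.3, -257.0, 107.7]
ee_rot: [-0.706, 0.708, 0.002, -0.001]
contact_force: [-0.9, 0.1, -1.3]
gripper_width: 36.4
grasp_force: 60.2
```

jog_arm:
  plan:
    - [25,[0.15,0.2,0],[0,0,0]]
    - [25,[0.27,0.36,0],[0,0,0]]
    - [25,[0.31,0.41,0],[0,0,0]]
    - [25,[0.31,0.41,0],[0,0,0]]
    - [25,[0.31,0.41,0],[0,0,0]]

```text
clock: 7.65
position: [535.0, -286.7, 109.4]
ee_rot: [0.707, -0.707, 0.0, -0.0]
contact_force: [0.4, 0.1, -1.2]
gripper_width: 36.1
grasp_force: 60.2
```

```bash
python3 - <<'E'
from h import *
d=wrist('w2.png');print(d['T'][:3,3], [wpix(d,p) for p in ([535,-287.5,15],[533,-389,15],[432,-284,15],[429,-386,15])])
E
```

```text
[ 534.99462366 -286.73462873  109.38313098] [(np.float64(318.3815291419407), np.float64(201.45457229793902)), (np.float64(321.15671226311144), np.float64(73.12292259685384)), (np.float64(438.1367135382546), np.float64(205.0870770544425)), (np.float64(451.3153405236508), np.float64(84.43553347324543))]
```

View pics/w2.png

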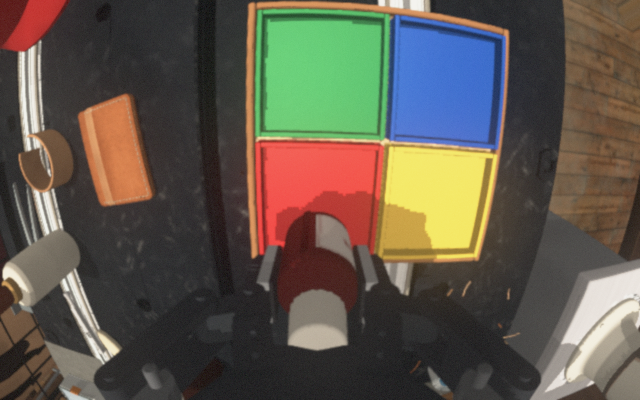

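The bottle hangs upright in the grip over the red bin, at about (318,270). The green (321,74) and blue (447,82) bins match the estimates, so I lower and release.

jog_arm:
  plan:
    - [25,[0,0,0.2],[0,0,0]]
    - [25,[0,0,0.4],[0,0,0]]
    - [25,[0,0,0.55],[0,0,0]]
    - [25,[0,0,0.63],[0,0,0]]
    - [25,[0,0,0.67],[0,0,0]]
    - [25,[0,0,0.68],[0,0,0]]
    - [25,[0,0,0.685],[0,0,0]]
    - [25,[0,0,0.685],[0,0,0]]

```text
clock: 8.7
position: [534.5, -287.2, 41.3]
ee_rot: [-0.707, 0.707, -0.0, 0.0]
contact_force: [-0.1, 0.0, -0.3]
gripper_width: 36.5
grasp_force: 60.2
```

jog_arm:
  plan:
    - [40,[0,0,0],[0,0,0]]
    - [50,[0,0,0],[0,0,0]]
    - [65,[0,0,0],[0,0,0]]
    - [75,[0,0,0],[0,0,0]]
    - [75,[0,0,-0.1],[0,0,0]]
    - [75,[0,0,-0.3],[0,0,0]]
    - [75,[0,0,-0.6],[0,0,0]]
    - [75,[0,0,-1],[0,0,0]]

```text
clock: 9.7
position: [533.8, -287.0, 141.7]
ee_rot: [-0.707, 0.707, 0.001, -0.0]
contact_force: [-0.3, 0.0, 0.4]
gripper_width: 75.0
grasp_force: 0.0
```

jog_arm:
  plan:
    - [75,[-0.3,-0.1,-0.4],[0,0,0]]
    - [75,[-0.6,-0.2,-0.8],[0,0,0]]
    - [75,[-1,-0.3,-1],[0,0,0]]

```text
clock: 10.07
position: [565.4, -186.8, 244.6]
ee_rot: [-0.707, 0.708, -0.002, 0.002]
contact_force: [1.0, -0.3, -0.8]
gripper_width: 74.9
grasp_force: 0.0
```

```bash
python3 - <<'E'
from h import *
a=save('top','t1.png');s=read_state();print(s['position'])
cv2.imwrite('pics/t1c.png',cv2.resize(a['img'][180:290,330:510,::-1],(720,440)))
E
```

```text
[ 567.43365373 -183.23455373  246.75940691]
```

View pics/t1c.png

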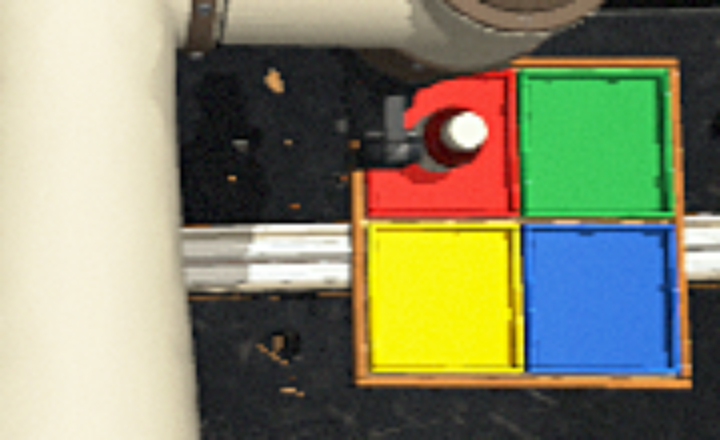

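jog_arm:
  plan:
    - [75,[-0.3,-0.25,-0.2],[0,0,0]]
    - [75,[-0.65,-0.5,-0.4],[0,0,0]]
    - [75,[-1,-0.76,-0.6],[0,0,0]]

```text
clock: 10.5
position: [640.8, -86.3, 302.3]
ee_rot: [-0.707, 0.707, -0.0, 0.0]
contact_force: [1.6, 0.4, -0.3]
gripper_width: 75.2
grasp_force: 0.0
```

jog_arm:
  plan:
    - [75,[-0.5,0,0],[0,0,0]]
    - [75,[-1,0,0],[0,0,0]]

```text
clock: 10.75
position: [640.5, 14.1, 301.3]
ee_rot: [-0.707, 0.708, -0.0, 0.0]
contact_force: [1.0, 0.8, 0.2]
gripper_width: 75.0
grasp_force: 0.0
```

jog_arm:
  plan:
    - [75,[-0.5,0,0],[0,0,0]]
    - [75,[-1,0,0],[0,0,0]]

```text
clock: 11.0
position: [640.3, 114.2, 301.5]
ee_rot: [-0.707, 0.707, -0.0, 0.0]
contact_force: [0.1, -0.1, 0.4]
gripper_width: 75.0
grasp_force: 0.0
```

jog_arm:
  plan:
    - [75,[-0.5,0.1,0],[0,0,0]]
    - [75,[-1,0.2,0],[0,0,0]]

```text
clock: 11.25
position: [620.1, 214.2, 301.3]
ee_rot: [-0.707, 0.707, -0.0, 0.0]
contact_force: [0.2, 1.2, 0.2]
gripper_width: 75.1
grasp_force: 0.0
```

jog_arm:
  plan:
    - [75,[-0.2,0.33,0.15],[0,0,0]]
    - [75,[-0.4,0.67,0.3],[0,0,0]]
    - [75,[-0.5,1,0.5],[0,0,0]]

```text
clock: 11.62
position: [519.7, 263.8, 251.1]
ee_rot: [0.707, -0.707, 0.0, -0.001]
contact_force: [0.5, 1.1, 0.5]
gripper_width: 75.4
grasp_force: 0.0
```

jog_arm:
  plan:
    - [75,[0,0.1,0.25],[0,0,0]]
    - [75,[0,0.14,0.5],[0,0,0]]
    - [75,[0,0.14,0.5],[0,0,0]]
    - [75,[0,0.14,0.5],[0,0,0]]
    - [75,[0,0.14,0.5],[0,0,0]]

```text
clock: 12.25
position: [507.5, 263.3, 202.2]
ee_rot: [-0.707, 0.707, -0.0, 0.001]
contact_force: [-0.0, 0.2, -0.1]
gripper_width: 75.1
grasp_force: 0.0
```

```bash
python3 - <<'E'
from h import *
a=dict(np.load('pics/t1.npz'));print('cap placed',onplane(a,446.3,212.8,101))
d=wrist('w3.png');print(d['T'][:3,3], wpix(d,[505.6,262.8,68]),wpix(d,[512,359,18]))
E
```

```text
cap placed [ 532.37166904 -282.33881729  101.        ]
[507.53529568 263.26382304 202.15258027] (np.float64(320.47842545116856), np.float64(187.44721590906246)) (np.float64(314.51835991933785), np.float64(252.37550916545092))
```

View pics/w3.png

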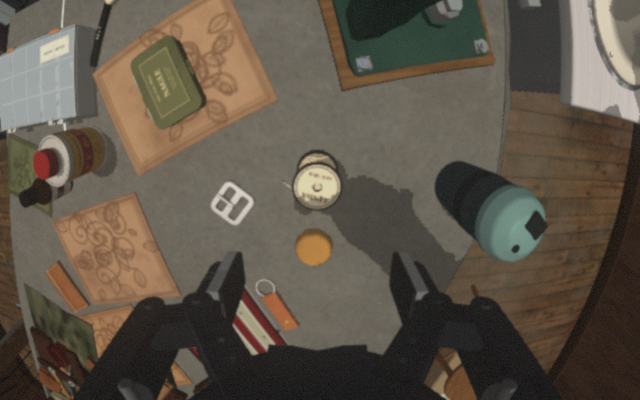

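The spool top is at about (317,187) and the wax at (314,247); both lie within a few mm of their estimates.

```bash
python3 - <<'E'
from h import *
d=dict(np.load('pics/w3.npz'))
print(wplane(d,317,187,68))
wblob(d,(290,165,345,212),(10,20,130),(45,120,255),68)
wblob(d,(290,225,340,270),(8,110,90),(30,255,255),14)
E
```

```text
[508.84700961 262.36186852  68.        ]
pix [316.4 184.3] xy 509.3 260.8 size [38.9 42.2] ang 89.9
pix [313.2 247.2] xy 513.8 355.2 size [43.5 48. ] ang 0.1
```

jog_arm:
  plan:
    - [80,[0.01,-0.01,0.25],[0,0,0]]
    - [80,[0.01,-0.01,0.5],[0,0,0]]
    - [80,[0.01,-0.01,0.75],[0,0,0]]
    - [80,[0.01,-0.01,1],[0,0,0]]

```text
clock: 12.8
position: [508.3, 262.2, 100.8]
ee_rot: [-0.707, 0.707, -0.0, 0.001]
contact_force: [-0.5, -0.0, -0.8]
gripper_width: 80.0
grasp_force: 0.0
```

jog_arm:
  plan:
    - [80,[0,0,0.25],[0,0,0]]
    - [80,[0,0,0.5],[0,0,0]]
    - [80,[0,0,0.7],[0,0,0]]
    - [80,[0,0,0.8],[0,0,0]]
    - [65,[0,0,0.8],[0,0,0]]
    - [50,[0,0,0.8],[0,0,0]]
    - [35,[0,0,0.8],[0,0,0]]
    - [35,[0,0,0.8],[0,0,0]]
    - [35,[0,0,0.8],[0,0,0]]
    - [35,[0,0,0.8],[0,0,0]]

```text
clock: 14.05
position: [508.5, 262.6, 22.1]
ee_rot: [-0.707, 0.707, -0.0, 0.001]
contact_force: [-1.0, 0.5, 5.6]
gripper_width: 46.0
grasp_force: 61.2
```

jog_arm:
  plan:
    - [35,[0,0,-0.1],[0,0,0]]
    - [35,[0,0,-0.3],[0,0,0]]
    - [35,[0,0,-0.6],[0,0,0]]
    - [35,[0,0,-0.9],[0,0,0]]

```text
clock: 14.55
position: [507.1, 261.5, 111.5]
ee_rot: [-0.707, 0.707, 0.0, -0.001]
contact_force: [-0.0, 0.8, -0.0]
gripper_width: 45.7
grasp_force: 61.4
```

jog_arm:
  plan:
    - [35,[0,-0.2,-0.2],[0,0,0]]
    - [35,[0,-0.45,-0.45],[0,0,0]]
    - [35,[0,-0.7,-0.7],[0,0,0]]
    - [35,[0,-1,-1],[0,0,0]]

```text
clock: 15.05
position: [607.5, 261.4, 211.3]
ee_rot: [-0.707, 0.707, 0.0, -0.001]
contact_force: [-0.4, 1.1, -1.5]
gripper_width: 46.0
grasp_force: 61.5
```

jog_arm:
  plan:
    - [35,[0.2,-0.1,-0.3],[0,0,0]]
    - [35,[0.4,-0.2,-0.6],[0,0,0]]
    - [35,[0.62,-0.32,-0.9],[0,0,0]]

```text
clock: 15.42
position: [639.3, 199.1, 301.5]
ee_rot: [-0.707, 0.707, 0.0, -0.001]
contact_force: [0.4, 0.3, -0.2]
gripper_width: 46.1
grasp_force: 61.5
```

jog_arm:
  plan:
    - [35,[0.33,0,0],[0,0,0]]
    - [35,[0.67,0,0],[0,0,0]]
    - [35,[1,0,0],[0,0,0]]

```text
clock: 15.8
position: [638.9, 98.6, 300.6]
ee_rot: [-0.707, 0.707, 0.0, -0.0]
contact_force: [1.4, -0.4, -1.3]
gripper_width: 46.0
grasp_force: 61.6
```

jog_arm:
  plan:
    - [35,[0.33,0,0],[0,0,0]]
    - [35,[0.67,0,0],[0,0,0]]
    - [35,[1,0,0],[0,0,0]]

```text
clock: 16.18
position: [638.7, -1.3, 300.6]
ee_rot: [-0.707, 0.707, 0.001, -0.0]
contact_force: [0.3, -0.6, -0.8]
gripper_width: 45.5
grasp_force: 61.6
```

jog_arm:
  plan:
    - [35,[0.33,0.13,0],[0,0,0]]
    - [35,[0.67,0.27,0],[0,0,0]]
    - [35,[1,0.4,0],[0,0,0]]

```text
clock: 16.55
position: [598.2, -101.2, 300.6]
ee_rot: [-0.707, 0.707, 0.001, -0.0]
contact_force: [-0.7, -0.2, -0.1]
gripper_width: 45.8
grasp_force: 61.6
```

jog_arm:
  plan:
    - [35,[0.33,0.2,0],[0,0,0]]
    - [35,[0.67,0.4,0],[0,0,0]]
    - [35,[1,0.6,0],[0,0,0]]

```text
clock: 16.92
position: [537.9, -201.0, 300.6]
ee_rot: [-0.707, 0.707, 0.001, -0.0]
contact_force: [-0.1, -0.0, -0.7]
gripper_width: 45.7
grasp_force: 61.6
```

jog_arm:
  plan:
    - [35,[0.33,0.2,0],[0,0,0]]
    - [35,[0.67,0.4,0],[0,0,0]]
    - [35,[1,0.6,0],[0,0,0]]

```text
clock: 17.3
position: [477.9, -300.8, 300.7]
ee_rot: [-0.707, 0.707, 0.001, -0.0]
contact_force: [0.1, 0.1, -0.7]
gripper_width: 45.9
grasp_force: 61.6
```

jog_arm:
  plan:
    - [35,[0.33,0.2,0.2],[0,0,0]]
    - [35,[0.67,0.4,0.4],[0,0,0]]
    - [35,[0.87,0.51,0.7],[0,0,0]]
    - [35,[0.87,0.51,1],[0,0,0]]

```text
clock: 17.8
position: [426.7, -388.0, 199.8]
ee_rot: [-0.706, 0.708, 0.0, 0.0]
contact_force: [0.7, 0.5, -0.2]
gripper_width: 45.7
grasp_force: 61.6
```

jog_arm:
  plan:
    - [35,[0,0,0.3],[0,0,0]]
    - [35,[0,0,0.6],[0,0,0]]
    - [35,[0,0,0.9],[0,0,0]]
    - [35,[0,0,1],[0,0,0]]
    - [35,[0,0,1],[0,0,0]]

```text
clock: 18.42
position: [428.0, -387.0, 100.7]
ee_rot: [-0.707, 0.707, 0.001, -0.0]
contact_force: [0.4, 0.5, -0.0]
gripper_width: 46.2
grasp_force: 61.5
```

```bash
python3 - <<'E'
from h import *
d=wrist('w4.png');print(d['T'][:3,3],read_state()['gripper_width'])
a=save('scene','s4.png')
i=np.vstack([d['img'],a['img']])[:,:,::-1]; cv2.imwrite('pics/v4.png',cv2.resize(i,(480,600)))
E
```

```text
[ 427.98525691 -386.97123224  100.69569028] 45.736909977149786
```

View pics/v4.png

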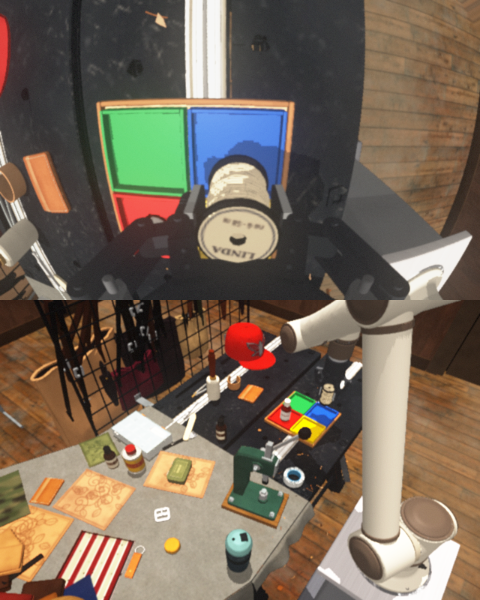

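The spool is held upright over the blue bin, and the bottle stands in the red bin. I lower and release, then go on to the brass buckle.

jog_arm:
  plan:
    - [35,[0,-0.01,0.2],[0,0,0]]
    - [35,[0,-0.01,0.4],[0,0,0]]
    - [35,[0,-0.01,0.55],[0,0,0]]
    - [35,[0,-0.01,0.64],[0,0,0]]
    - [35,[0,-0.01,0.68],[0,0,0]]
    - [35,[0,-0.01,0.69],[0,0,0]]
    - [35,[0,-0.01,0.7],[0,0,0]]
    - [35,[0,-0.01,0.7],[0,0,0]]

```text
clock: 19.52
position: [429.4, -387.1, 31.1]
ee_rot: [-0.707, 0.707, -0.0, 0.0]
contact_force: [-0.2, 0.2, -1.3]
gripper_width: 46.1
grasp_force: 61.5
```

jog_arm:
  plan:
    - [48,[0,0,0],[0,0,0]]
    - [55,[0,0,0],[0,0,0]]
    - [70,[0,0,0],[0,0,0]]
    - [78,[0,0,0],[0,0,0]]
    - [78,[0,0,-0.1],[0,0,0]]
    - [78,[0,0,-0.3],[0,0,0]]
    - [78,[0,0,-0.6],[0,0,0]]
    - [78,[0,0,-1],[0,0,0]]

```text
clock: 20.52
position: [428.7, -386.8, 131.7]
ee_rot: [-0.707, 0.707, 0.001, -0.0]
contact_force: [1.6, 0.5, 0.4]
gripper_width: 77.9
grasp_force: 0.0
```

jog_arm:
  plan:
    - [78,[0,0,-0.3],[0,0,0]]
    - [78,[0,0,-0.7],[0,0,0]]

```text
clock: 20.78
position: [428.7, -386.7, 202.2]
ee_rot: [-0.707, 0.707, 0.0, -0.0]
contact_force: [0.6, -0.5, 0.5]
gripper_width: 78.0
grasp_force: 0.0
```

jog_arm:
  plan:
    - [70,[-0.2,-0.1,0],[0,0,0.16]]
    - [70,[-0.4,-0.2,0],[0,0,0.32]]
    - [70,[-0.6,-0.3,0],[0,0,0.48]]
    - [70,[-0.8,-0.4,0],[0,0,0.64]]
    - [70,[-1,-0.5,0],[0,0,0.66]]
    - [70,[-1,-0.5,0],[0,0,0.66]]

```text
clock: 21.52
position: [479.8, -286.1, 201.6]
ee_rot: [-0.426, 0.904, -0.0, 0.0]
contact_force: [-0.1, -0.1, 0.5]
gripper_width: 69.6
grasp_force: 0.0
```

jog_arm:
  plan:
    - [70,[-0.33,0.16,0],[0,0,0]]
    - [70,[-0.67,0.32,0],[0,0,0]]
    - [70,[-1,0.48,0],[0,0,0]]

```text
clock: 21.9
position: [506.1, -179.1, 201.3]
ee_rot: [-0.425, 0.905, -0.0, 0.0]
contact_force: [0.5, 0.0, -0.6]
gripper_width: 69.5
grasp_force: 0.0
```

jog_arm:
  plan:
    - [70,[-0.33,0.16,0.1],[0,0,0]]
    - [70,[-0.67,0.32,0.3],[0,0,0]]
    - [70,[-1,0.48,0.5],[0,0,0]]

```text
clock: 22.28
position: [533.3, -71.3, 151.0]
ee_rot: [-0.425, 0.905, -0.0, 0.001]
contact_force: [0.1, 0.3, -0.5]
gripper_width: 70.2
grasp_force: 0.0
```

jog_arm:
  plan:
    - [70,[-0.14,0,0.2],[0,0,0]]
    - [70,[-0.14,0,0.4],[0,0,0]]
    - [70,[-0.14,0,0.4],[0,0,0]]
    - [70,[-0.14,0,0.4],[0,0,0]]

```text
clock: 22.78
position: [542.4, -61.5, 111.8]
ee_rot: [-0.425, 0.905, -0.0, 0.001]
contact_force: [-0.6, 0.5, 0.0]
gripper_width: 69.6
grasp_force: 0.0
```

```bash
python3 - <<'E'
from h import *
d=wrist('w5.png');print(d['T'][:3,3],Rn.from_quat(read_state()['ee_rot']).as_matrix()[:2,:2].round(3), wpix(d,[540.8,-61,1]))
u,v=map(int,wpix(d,[540.8,-61,1]));wblob(d,(u-60,v-60,u+60,v+60),(15,90,70),(35,255,255),1)
E
```

```text
[542.41752814 -61.54397046 111.79257332] [[-0.638 -0.77 ]
 [-0.77   0.638]] (np.float64(321.23227922158674), np.float64(194.02778643332428))
pix [319.  192.8] xy 541.9 -62.3 size [47.1 45.3] ang 50.3
```

View pics/w5.png

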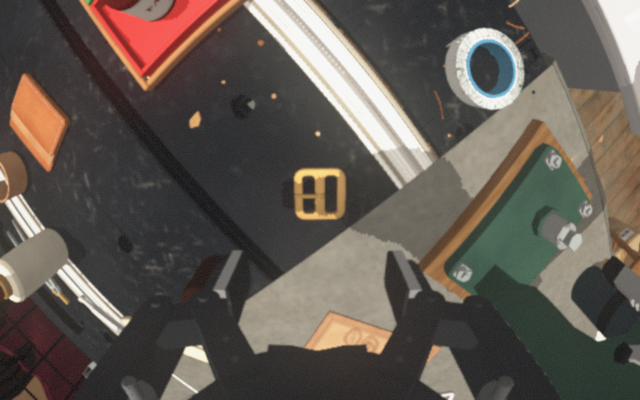

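The buckle is at (319,193), square to the fingers and centred within 1 mm. I descend.

jog_arm:
  plan:
    - [56,[0.01,0,0.3],[0,0,0]]
    - [56,[0.01,0,0.6],[0,0,0]]
    - [56,[0.01,0,0.85],[0,0,0]]
    - [56,[0.01,0,1],[0,0,0]]
    - [56,[0.01,0,1],[0,0,0]]
    - [56,[0.01,0,1],[0,0,0]]

```text
clock: 23.58
position: [542.2, -61.8, 11.9]
ee_rot: [-0.426, 0.905, -0.0, 0.001]
contact_force: [1.2, 0.1, 0.6]
gripper_width: 55.7
grasp_force: 0.0
```

jog_arm:
  plan:
    - [56,[0,0,0.05],[0,0,0]]
    - [56,[0,0,0.1],[0,0,0]]
    - [56,[0,0,0.13],[0,0,0]]
    - [56,[0,0,0.14],[0,0,0]]
    - [56,[0,0,0.14],[0,0,0]]

```text
clock: 24.2
position: [541.2, -61.8, -3.3]
ee_rot: [-0.425, 0.905, 0.0, -0.0]
contact_force: [0.0, 0.5, 0.7]
gripper_width: 55.8
grasp_force: 0.0
```

jog_arm:
  plan:
    - [52,[0,0,0],[0,0,0]]
    - [48,[0,0,0],[0,0,0]]
    - [44,[0,0,0],[0,0,0]]
    - [38,[0,0,0],[0,0,0]]
    - [35,[0,0,0],[0,0,0]]
    - [35,[0,0,0],[0,0,0]]
    - [35,[0,0,0],[0,0,0]]

```text
clock: 25.08
position: [541.4, -61.8, -2.6]
ee_rot: [-0.426, 0.905, -0.0, 0.0]
contact_force: [-1.5, 1.4, 4.8]
gripper_width: 41.4
grasp_force: 60.2
```

jog_arm:
  plan:
    - [35,[0,0,-0.05],[0,0,0]]
    - [35,[0,0,-0.15],[0,0,0]]
    - [35,[0,0,-0.4],[0,0,0]]
    - [35,[0,0,-0.7],[0,0,0]]
    - [35,[0,0,-1],[0,0,0]]
    - [35,[0,0,-1],[0,0,0]]

```text
clock: 25.82
position: [543.1, -61.6, 99.8]
ee_rot: [-0.426, 0.905, -0.001, 0.003]
contact_force: [-1.2, -0.7, -0.1]
gripper_width: 41.5
grasp_force: 60.7
```

jog_arm:
  plan:
    - [35,[0.2,-0.05,0],[0,0,0]]
    - [35,[0.5,-0.12,0],[0,0,0]]
    - [35,[0.8,-0.19,0],[0,0,0]]

```text
clock: 26.2
position: [502.9, -136.8, 95.6]
ee_rot: [-0.425, 0.905, 0.001, -0.001]
contact_force: [-0.4, 0.3, -0.6]
gripper_width: 41.1
grasp_force: 60.7
```

jog_arm:
  plan:
    - [35,[0.3,-0.07,0],[0,0,0]]
    - [35,[0.6,-0.14,0],[0,0,0]]
    - [35,[0.8,-0.19,0],[0,0,0]]

```text
clock: 26.58
position: [466.0, -210.7, 95.6]
ee_rot: [-0.425, 0.905, 0.001, -0.001]
contact_force: [-0.1, 0.3, -0.5]
gripper_width: 41.3
grasp_force: 60.7
```

jog_arm:
  plan:
    - [35,[0.3,-0.07,0],[0,0,0]]
    - [35,[0.6,-0.14,0],[0,0,0]]
    - [35,[0.82,-0.18,0.2],[0,0,0]]
    - [35,[0.82,-0.18,0.4],[0,0,0]]
    - [35,[0.82,-0.18,0.4],[0,0,0]]
    - [35,[0.82,-0.18,0.4],[0,0,0]]

```text
clock: 27.32
position: [429.8, -284.1, 56.9]
ee_rot: [-0.426, 0.905, 0.0, -0.0]
contact_force: [0.7, 0.1, 0.0]
gripper_width: 41.6
grasp_force: 60.8
```

```bash
python3 - <<'E'
from h import *
d=wrist('w6.png');print(d['T'][:3,3],read_state()['gripper_width'])
E
```

```text
[ 429.79410606 -284.08362568   56.88304805] 41.58626913222053
```

View pics/w6.png

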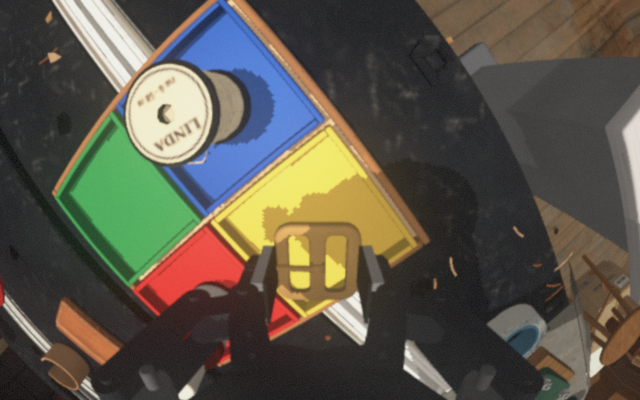

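The buckle is held flat over the yellow bin at (317,262), and the spool stands upright in the blue bin. I lower and release with a small opening.

jog_arm:
  plan:
    - [35,[0,-0.01,0.2],[0,0,0]]
    - [35,[0,-0.01,0.35],[0,0,0]]
    - [35,[0,-0.01,0.44],[0,0,0]]
    - [35,[0,-0.01,0.47],[0,0,0]]
    - [35,[0,-0.01,0.48],[0,0,0]]
    - [35,[0,-0.01,0.485],[0,0,0]]
    - [35,[0,-0.01,0.49],[0,0,0]]
    - [35,[0,-0.01,0.49],[0,0,0]]

```text
clock: 28.38
position: [430.9, -284.5, 8.0]
ee_rot: [-0.425, 0.905, -0.0, 0.0]
contact_force: [-0.4, 0.7, -0.4]
gripper_width: 41.6
grasp_force: 60.8
```

jog_arm:
  plan:
    - [43,[0,0,0],[0,0,0]]
    - [46,[0,0,0],[0,0,0]]
    - [50,[0,0,0],[0,0,0]]
    - [53,[0,0,0],[0,0,0]]
    - [53,[0,0,-0.05],[0,0,0]]
    - [53,[0,0,-0.15],[0,0,0]]
    - [53,[0,0,-0.4],[0,0,0]]
    - [53,[0,0,-0.7],[0,0,0]]
    - [53,[0,0,-1],[0,0,0]]

```text
clock: 29.5
position: [430.8, -284.5, 109.5]
ee_rot: [-0.425, 0.905, -0.0, 0.0]
contact_force: [0.7, 0.0, 1.1]
gripper_width: 52.7
grasp_force: 0.0
```

jog_arm:
  plan:
    - [53,[-0.2,0,-0.3],[0,0,0]]
    - [53,[-0.4,0,-0.6],[0,0,0]]
    - [53,[-0.4,0,-0.6],[0,0,0]]
    - [53,[-0.4,0,-0.6],[0,0,0]]

```text
clock: 30.0
position: [455.7, -253.5, 167.8]
ee_rot: [-0.425, 0.905, 0.0, -0.0]
contact_force: [-0.6, -1.0, 1.0]
gripper_width: 52.8
grasp_force: 0.0
```

```bash
python3 - <<'E'
from h import *
d=wrist('w7.png');print(d['T'][:3,3],wpix(d,[431.5,-284.5,11]))
E
```

```text
[ 455.65094649 -253.48832172  167.79321143] (np.float64(317.6402599714294), np.float64(141.70705025459085))
```

View pics/w7.png

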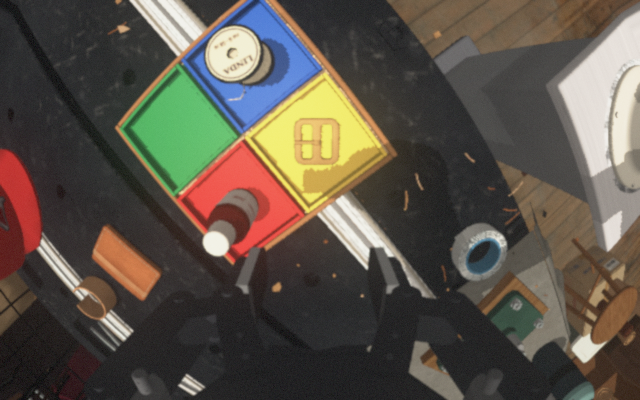

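The buckle lies flat at (317,140), in the middle of the yellow bin. Bottle and spool stand in their bins. Now the wax.

jog_arm:
  plan:
    - [70,[-0.33,-0.09,-0.2],[0,0,0]]
    - [70,[-0.66,-0.18,-0.4],[0,0,0]]
    - [70,[-1,-0.26,-0.66],[0,0,0]]

```text
clock: 30.42
position: [539.6, -193.1, 232.7]
ee_rot: [-0.425, 0.905, 0.001, -0.002]
contact_force: [-0.1, -0.8, -0.4]
gripper_width: 70.3
grasp_force: 0.0
```

jog_arm:
  plan:
    - [70,[-0.32,-0.17,-0.2],[0,0,0]]
    - [70,[-0.63,-0.34,-0.4],[0,0,0]]
    - [70,[-0.95,-0.52,-0.66],[0,0,0]]

```text
clock: 30.8
position: [640.8, -153.3, 298.5]
ee_rot: [-0.425, 0.905, 0.001, -0.002]
contact_force: [1.2, -0.7, -0.4]
gripper_width: 70.2
grasp_force: 0.0
```

jog_arm:
  plan:
    - [70,[-0.32,0.27,0],[0,0,0]]
    - [70,[-0.64,0.54,0],[0,0,0]]
    - [70,[-0.96,0.8,0],[0,0,0]]

```text
clock: 31.18
position: [639.8, -27.8, 298.1]
ee_rot: [-0.425, 0.905, 0.0, -0.002]
contact_force: [0.4, 0.3, 0.2]
gripper_width: 70.0
grasp_force: 0.0
```

jog_arm:
  plan:
    - [70,[-0.32,0.27,0],[0,0,0]]
    - [70,[-0.64,0.54,0],[0,0,0]]
    - [70,[-0.96,0.8,0],[0,0,0]]

```text
clock: 31.55
position: [639.5, 97.3, 298.3]
ee_rot: [-0.425, 0.905, 0.0, -0.001]
contact_force: [0.3, -0.7, -0.6]
gripper_width: 69.9
grasp_force: 0.0
```

jog_arm:
  plan:
    - [70,[-0.32,0.27,0],[0,0,0]]
    - [70,[-0.64,0.54,0],[0,0,0]]
    - [70,[-0.96,0.8,0],[0,0,0]]

```text
clock: 31.92
position: [639.3, 222.1, 298.1]
ee_rot: [-0.425, 0.905, -0.0, -0.002]
contact_force: [0.0, -0.0, 0.3]
gripper_width: 69.7
grasp_force: 0.0
```

jog_arm:
  plan:
    - [70,[-0.05,0.3,0.1],[0,0,0]]
    - [70,[-0.1,0.65,0.3],[0,0,0]]
    - [70,[-0.16,0.98,0.5],[0,0,0]]

```text
clock: 32.3
position: [573.4, 296.4, 247.7]
ee_rot: [-0.425, 0.905, -0.0, -0.001]
contact_force: [0.5, 0.5, -0.8]
gripper_width: 70.2
grasp_force: 0.0
```

jog_arm:
  plan:
    - [70,[-0.02,0.3,0.3],[0,0,0]]
    - [70,[-0.05,0.6,0.6],[0,0,0]]
    - [70,[-0.07,0.86,0.9],[0,0,0]]
    - [70,[-0.07,0.86,1],[0,0,0]]
    - [70,[-0.07,0.86,1],[0,0,0]]
    - [70,[-0.07,0.86,1],[0,0,0]]

```text
clock: 33.05
position: [513.8, 356.3, 150.7]
ee_rot: [-0.425, 0.905, 0.0, 0.001]
contact_force: [-0.0, -1.2, -0.5]
gripper_width: 70.0
grasp_force: 0.0
```

```bash
python3 - <<'E'
from h import *
d=wrist('w8.png');print(d['T'][:3,3])
u,v=map(int,wpix(d,[513,357,14]));print(u,v);wblob(d,(u-50,v-50,u+50,v+50),(8,110,90),(30,255,255),14)
E
```

```text
[513.8219494  356.33072478 150.67552183]
320 186
pix [319.9 184.9] xy 512.8 356.5 size [45.2 43.5] ang 50.3
```

jog_arm:
  plan:
    - [70,[0,0.01,0.3],[0,0,0]]
    - [70,[0,0.01,0.65],[0,0,0]]
    - [65,[0,0.01,1],[0,0,0]]
    - [65,[0,0.01,1],[0,0,0]]

```text
clock: 33.6
position: [511.2, 355.7, 47.9]
ee_rot: [-0.425, 0.905, -0.001, -0.002]
contact_force: [0.1, -0.2, 0.7]
gripper_width: 65.2
grasp_force: 0.0
```

jog_arm:
  plan:
    - [65,[0,0,0.2],[0,0,0]]
    - [65,[0,0,0.36],[0,0,0]]
    - [65,[0,0,0.44],[0,0,0]]
    - [65,[0,0,0.475],[0,0,0]]
    - [65,[0,0,0.475],[0,0,0]]
    - [54,[0,0,0.475],[0,0,0]]
    - [46,[0,0,0.475],[0,0,0]]
    - [36,[0,0,0.475],[0,0,0]]
    - [36,[0,0,0.475],[0,0,0]]
    - [36,[0,0,0.475],[0,0,0]]

```text
clock: 34.85
position: [512.2, 357.7, 3.4]
ee_rot: [-0.426, 0.905, 0.0, 0.001]
contact_force: [-0.5, -0.6, 6.2]
gripper_width: 41.4
grasp_force: 60.4
```

jog_arm:
  plan:
    - [36,[0,0,0],[0,0,0]]
    - [36,[0,0,-0.05],[0,0,0]]
    - [36,[0,0,-0.2],[0,0,0]]
    - [36,[0,0,-0.5],[0,0,0]]
    - [36,[0,0,-0.8],[0,0,0]]
    - [36,[0,0,-1],[0,0,0]]
    - [36,[0,0,-1],[0,0,0]]

```text
clock: 35.72
position: [512.8, 358.2, 104.9]
ee_rot: [-0.425, 0.905, 0.001, 0.002]
contact_force: [-0.2, 0.5, -0.7]
gripper_width: 41.2
grasp_force: 60.5
```

```bash
python3 - <<'E'
from h import *
d=wrist('w9.png');print(d['T'][:3,3])
cv2.imwrite('pics/w9c.png',cv2.resize(d['img'][180:330,200:440,::-1],(720,450)))
E
```

```text
[512.77532024 358.20891572 104.85816083]
```

View pics/w9c.png

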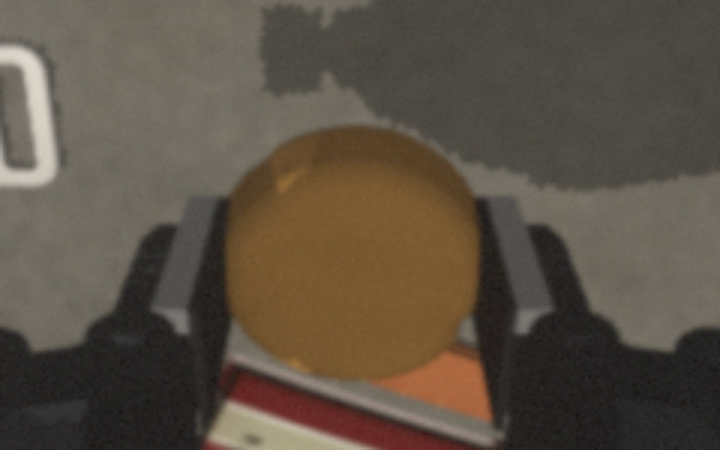

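The wax is held flat and centred between the pads. I carry it to the green bin.

jog_arm:
  plan:
    - [36,[0.02,-0.2,-0.3],[0,0,0]]
    - [36,[0.04,-0.5,-0.6],[0,0,0]]
    - [36,[0.07,-0.86,-1],[0,0,0]]

```text
clock: 36.15
position: [572.9, 296.1, 200.7]
ee_rot: [-0.426, 0.905, -0.0, -0.003]
contact_force: [0.2, -0.2, -0.1]
gripper_width: 41.7
grasp_force: 60.7
```

jog_arm:
  plan:
    - [36,[0.05,-0.32,-0.3],[0,0,0]]
    - [36,[0.1,-0.65,-0.6],[0,0,0]]
    - [36,[0.16,-0.98,-0.95],[0,0,0]]

```text
clock: 36.52
position: [638.9, 221.2, 295.9]
ee_rot: [-0.425, 0.905, 0.0, -0.002]
contact_force: [0.5, 0.6, -0.8]
gripper_width: 41.7
grasp_force: 60.7
```

jog_arm:
  plan:
    - [36,[0.32,-0.27,0],[0,0,0]]
    - [36,[0.64,-0.54,0],[0,0,0]]
    - [36,[0.96,-0.8,0],[0,0,0]]

```text
clock: 36.9
position: [638.7, 95.9, 295.3]
ee_rot: [-0.425, 0.905, 0.0, -0.002]
contact_force: [1.1, -0.1, 0.2]
gripper_width: 41.3
grasp_force: 60.7
```

jog_arm:
  plan:
    - [36,[0.32,-0.27,0],[0,0,0]]
    - [36,[0.64,-0.54,0],[0,0,0]]
    - [36,[0.96,-0.8,0],[0,0,0]]

```text
clock: 37.28
position: [639.0, -29.0, 295.4]
ee_rot: [-0.425, 0.905, 0.001, -0.001]
contact_force: [0.3, -0.1, -1.0]
gripper_width: 41.6
grasp_force: 60.7
```

jog_arm:
  plan:
    - [36,[0.32,-0.27,0],[0,0,0]]
    - [36,[0.64,-0.54,0],[0,0,0]]
    - [36,[0.96,-0.8,0],[0,0,0]]

```text
clock: 37.65
position: [639.4, -153.9, 295.4]
ee_rot: [-0.425, 0.905, 0.001, -0.001]
contact_force: [0.0, -0.4, -0.0]
gripper_width: 41.5
grasp_force: 60.7
```

jog_arm:
  plan:
    - [36,[0.33,-0.18,0],[0,0,0]]
    - [36,[0.65,-0.37,0],[0,0,0]]
    - [36,[0.98,-0.55,0],[0,0,0]]

```text
clock: 38.02
position: [619.2, -264.2, 295.2]
ee_rot: [-0.425, 0.905, 0.001, -0.001]
contact_force: [0.3, 0.1, -1.6]
gripper_width: 41.6
grasp_force: 60.7
```

jog_arm:
  plan:
    - [36,[0.33,-0.02,0.2],[0,0,0]]
    - [36,[0.66,-0.04,0.5],[0,0,0]]
    - [36,[0.99,-0.06,0.8],[0,0,0]]
    - [36,[0.99,-0.06,1],[0,0,0]]

```text
clock: 38.52
position: [558.5, -344.5, 193.8]
ee_rot: [-0.424, 0.906, 0.002, -0.002]
contact_force: [-0.1, 1.2, -0.7]
gripper_width: 41.5
grasp_force: 60.6
```

jog_arm:
  plan:
    - [36,[0.27,-0.03,0.2],[0,0,0]]
    - [36,[0.54,-0.06,0.5],[0,0,0]]
    - [36,[0.54,-0.06,0.8],[0,0,0]]
    - [36,[0.54,-0.06,1],[0,0,0]]
    - [36,[0.54,-0.06,1],[0,0,0]]
    - [36,[0.54,-0.06,1],[0,0,0]]

```text
clock: 39.28
position: [531.7, -388.8, 97.5]
ee_rot: [-0.426, 0.905, -0.0, -0.0]
contact_force: [0.8, 0.1, -0.4]
gripper_width: 41.8
grasp_force: 60.7
```

jog_arm:
  plan:
    - [36,[0,0,0.25],[0,0,0]]
    - [36,[0,0,0.5],[0,0,0]]
    - [36,[0,0,0.7],[0,0,0]]
    - [36,[0,0,0.8],[0,0,0]]
    - [36,[0,0,0.84],[0,0,0]]
    - [36,[0,0,0.855],[0,0,0]]
    - [36,[0,0,0.86],[0,0,0]]
    - [36,[0,0,0.86],[0,0,0]]

```text
clock: 40.28
position: [531.7, -388.8, 11.9]
ee_rot: [-0.425, 0.905, -0.0, 0.0]
contact_force: [-0.4, -0.3, -0.9]
gripper_width: 41.4
grasp_force: 60.7
```

jog_arm:
  plan:
    - [43,[0,0,0],[0,0,0]]
    - [48,[0,0,0],[0,0,0]]
    - [53,[0,0,0],[0,0,0]]
    - [55,[0,0,0],[0,0,0]]
    - [55,[0,0,-0.05],[0,0,0]]
    - [55,[0,0,-0.15],[0,0,0]]
    - [55,[0,0,-0.4],[0,0,0]]
    - [55,[0,0,-0.7],[0,0,0]]
    - [55,[0,0,-1],[0,0,0]]

```text
clock: 41.4
position: [531.5, -388.8, 113.1]
ee_rot: [-0.425, 0.905, -0.0, 0.0]
contact_force: [0.5, -1.0, -0.2]
gripper_width: 55.2
grasp_force: 0.0
```

jog_arm:
  plan:
    - [55,[0,-0.2,-0.4],[0,0,0]]
    - [55,[-0.4,-0.4,-0.8],[0,0,0]]
    - [55,[-0.7,-0.4,-1],[0,0,0]]
    - [55,[-0.7,-0.4,-1],[0,0,0]]
    - [55,[-0.7,-0.4,-1],[0,0,0]]

```text
clock: 42.02
position: [606.2, -360.2, 211.1]
ee_rot: [-0.425, 0.905, 0.0, -0.0]
contact_force: [0.4, -0.6, -0.3]
gripper_width: 54.7
grasp_force: 0.0
```

```bash
python3 - <<'E'
from h import *
d=wrist('w10.png');print(d['T'][:3,3])
for n,p in dict(red=[535,-287.5,8],green=[532,-389,8],yellow=[432,-284,8],blue=[429,-386.5,8]).items():print(n,np.round(wpix(d,p)))
E
```

```text
[ 606.20326604 -360.16637032  211.0595753 ]
red [404. 179.]
green [353. 109.]
yellow [469. 130.]
blue [424.  58.]
```

View pics/w10.png

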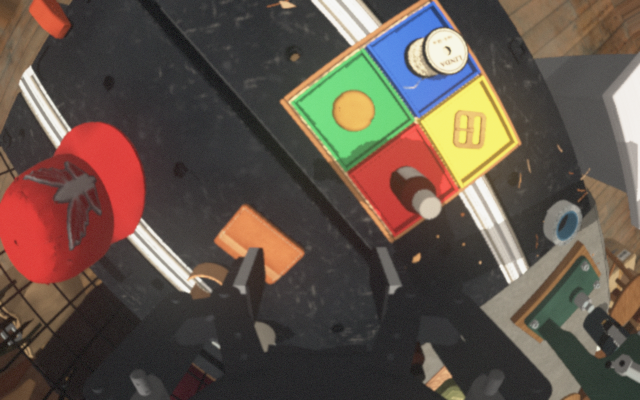

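All four items are in their bins: wax at (353,110) in green, buckle at (469,129) in yellow, and bottle and spool upright in red and blue. The arm is clear, so I hand the job in.

```bash
python3 -c "
from bench import *;print(job_done())"
```

```text
the job is handed in; nothing more can be done
None
```

I packed all four kit items into the middle of their bins and handed the job in at about 42 s: bottle and spool standing, buckle and wax flat. I left the black-capped bottle and the silver buckle alone.

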